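Lock a meter register into its bayonet socket

TASK

Set a fingertip in the slot of the white register that sits in the steel bayonet socket and turn it clockwise (seen from above) as far as it goes, so that it locks with its slot pointing at the red plunger. Then press the red plunger fully down to secure it; it must not be pressed before the register is locked. Do not grasp or move any of the loose things round the socket.

Things in the scene. Friction and masses are not known exactly. Their poses are not given: they have to be found in the camera images.
- fixture: Bayonet socket fixed to the counter: grey plate 150 mm (x) by 215 mm (y, -130 to +85), polished steel ring 134 mm across (140 at the foot), 62 mm high, and, 95 mm from the ring's axis towards its own -y, an aluminium block 44 x 44 mm, 52 mm high, carrying the red plunger. Origin on the ring's axis at counter height, z up. Place and yaw vary; it cannot move.
- slot_mid (a point): Middle of the slot's floor, on the turning axis of the white register in the ring, 45 mm above the counter. Register 121 mm across, flat top at 65 mm. Its slot: straight, black floor, 42 mm wide, 113 mm long (closed ends, centred on the axis), 20 mm deep; both closed fingertips fit in together. x along the slot, z up. A round dial lies on the +y side of the slot.
- slot_end (a point): Point on the slot's floor 36 mm from the turning axis, on the slot's centre line (own +x end); it turns with the register. A good place for a fingertip is above it, or at the opposite end of the slot.
- register (a joint): Turn of the register, rad, clockwise from above: at 0 the slot lies along the fixture's x, at 1.571 (hard stop, locked) along its y, pointing at the plunger. Starts at 0 to 0.45. Steady drag of 0.12 N m (3 to 4 N at 36 mm from the axis), no spring: it stays where left. It cannot be lifted.
- plunger_top (a point): Centre of the top of the red plunger, a round button 30 mm across whose top stands 62 mm above the counter when up and 54 mm (2 mm proud of its block) when fully down.
- plunger (a joint): How far the plunger is pressed, m: 0 up, 0.008 fully down against a hard stop. It takes about 3 N, has no spring and stays where it is left.
- spare_register: Loose white spare register, 90 mm across, 40 mm high; bystander, origin under its centre.
- check_valve: Loose blue plastic check valve lying on the counter, 84 mm long (its x; 92 mm at most), 38 mm wide, 44 mm high; bystander, origin under its centre.
- tailpiece: Loose brass tailpiece standing on its flange, 37 mm across, 52 mm high; bystander, origin under its centre.
- stopwatch: Loose chrome stopwatch lying flat, 54 mm across, 14 mm high, its crown reaching 38 mm out towards its own y; bystander, origin under its centre.
- union_nut: Loose hexagonal brass union nut, 46 mm across corners, 20 mm high; bystander, origin under its centre.

How it is judged:
On the way, in this order (a step that is already met when the one before it is completed fails the run):
1. a fingertip stands in the register's slot, at least some 5 mm deep, before the register has turned far (z of the grasp point in the frame of slot_mid below 0.034 m and horizontal distance between the grasp point and slot_mid below 0.1 m and value of joint register below 0.8 rad), for 0.1 s.
2. the register is turned to its stop (within 5 degrees) (value of joint register above 1.48 rad), for 0.2 s.
3. the plunger is pressed fully down (within 1.5 mm) (value of joint plunger above 0.0065 m), for 0.2 s.
At the end, for the whole second after the job is handed in: The register is turned clockwise to within 5 degrees of its stop, the plunger is down to within 1.5 mm of its stop, and the loose things are at rest within 20 mm of where they stood (value of joint register above 1.48 rad and value of joint plunger above 0.0065 m and linear speed of each of spare_register, check_valve, tailpiece, stopwatch, union_nut below 0.02 m/s and distance of each of spare_register, check_valve, tailpiece, stopwatch, union_nut from where it was at the start of the episode below 0.02 m); the robot touches nothing.
It fails at once if the plunger is pressed (by more than 4 mm) before the register is locked (value of joint plunger above 0.004 m and value of joint register below 1.45 rad).
It fails at once if a loose thing beside the socket is lifted, carried or pushed more than 20 mm (distance of any of spare_register, check_valve, tailpiece, stopwatch, union_nut from where it was at the start of the episode above 0.02 m).
It also fails if it takes over 48 s, if anything falls off the work surface, if the arm or the gripper's body presses on something with over 40 N, if the wrist force passes 120 N, or if a joint passes its speed limit or range.

ROBOT

A 6-joint arm with a two-finger parallel gripper is mounted at the origin on the work surface. World frame = base frame: x ahead of the robot, y to its left, z up, the work surface at z = 0. Lengths are in m, angles in rad, forces in N, time in s.
With the tool pointing down it reaches from about 0.35 to 0.975 m from the base axis. Payload 4.9 kg.
Tool frame: the origin (TCP) lies on the centre line of the jaws, within the pads' length; the fingertips stand ctrl.tcp_to_tips ahead of it and the grasp point (between the pads) lies 3 mm ahead of it (ctrl.tcp_to_tips is the distance from the TCP to the fingertips, in m); z points along the fingers, y is the direction in which the jaws open and shut (so a half turn about z gives the same grasp; the last joint's range is limited). The gripper opens to 85 mm and grips with 20 to 120 N. Pads are 22 mm wide; open, the fingers measure 114 mm over their backs; the gripper's body (76 mm by 85 mm) begins 54 mm behind the grasp point. The pads swing forward as they close: fully open they stand 13 mm farther back than shut.
Start: joints at [-1.252, 0.053, 1.613, -0, 1.476, -0.119], TCP at [0.265, -0.566, 0.253] pointing down, gripper open.
Joint ranges: [-3.01, 3.01], [-1.01, 2.22], [0.06, 2.58], [-1.02, 4.17], [0.09, 2.62], [-3.14, 3.14]. Speed limits (rad/s): [2.57, 2.57, 3.14, 3.14, 3.14, 3.14].

INTERFACE

Orientations are given as a rotation vector (axis times angle).
In Python, from station import ctrl, vision gives the robot as it stands.
- The arm moves only by the tool jog_arm, never from a script. Its argument "deltas" is a list of rows, each a list of 7 numbers: the turn, a rotation vector about the tool's x, y, z in rad, then the shift along the tool's x, y, z in cm, then the opening, from 0 (shut) to 1 (fully open). A call has 1 to 12 rows; each row shifts and turns the commanded pose from where the row before left it, along the tool's axes as they then stand; what a row does not reach is not made up. A row lasts 1/12 s, in which the tool goes at most 41.7 mm and 7.16 degrees, less where a joint would pass 70% of its speed; a pose out of reach is approached as far as the arm can. A call with a gripper value outside its range is refused whole. The fingers move at their own pace and stop on an object; "grip_force" is the grip in N (left out, the last holds). Time passes only in rows, so rows that do not move let the fingers close. It gives the time, the measured TCP pose, the force and the opening at its end, in the units of the state.
- ctrl.get_obs(): the state, without advancing time (a new reading comes with each control period).
- vision.get_image(name): name is "scene" or "top"; returns (picture, depth): 384x512x3 uint8, red, green, blue; 384x512 float32, m along the optical axis (not along the pixel's ray), 0 where there is no reading.
- vision.calibration(name): a dict with "fx", "fy", "cx", "cy" (pixels), "rvec" (rotation vector, rad) and "tvec" (3), from world to camera coordinates, as OpenCV has them. Camera axes: x right, y down, z forward; pixel columns grow to the right and rows downward; lengths in m; the calibration is good to about 2 mm. A picture is of the moment at which its call begins. calibration takes no time and is no camera call.
- ctrl.finish_job(): hands the job in, once; it reports no verdict.
The state is a dict: "t": time; "q": joint angles; "dq": joint speeds; "effort": joint torques, N m; "tool_pos": TCP position; "tool_rot": TCP orientation; "contact_force": force on the tool from outside, world axes, zero at the start; "wrist_torque": the same for the moment, N m; "opening": finger opening in m.
Only numpy, scipy, OpenCV 4.12 (cv2) and the standard library are available. Lean on these libraries where they do the work, as an engineer would, in place of code of your own. Each camera call takes 0.05 s, during which the arm holds its last target. There are 200 camera calls.

## Working session

There is one attempt and no reset: what is moved stays moved. The work goes in short steps, Python scripts to look and compute and a tool call to move; the robot and the scene stay as the last step left them, time stands still between calls to the robot, and variables do not carry over. Pictures are saved under pics/ and viewed, about 8 in all and at most 12, crops included, and the job is handed in when it is done.

Besides the shell and the picture viewer there is one more tool, called after "Request:" as a command line: name --pt "numbers of a row" for each row, then --argument value for the rest. jog_arm: Moves the arm, as the interface text tells. Its arguments: {"type":"object","properties":{"deltas":{"type":"array"},"grip_force":{"type":"number"}},"required":["deltas"]}

```bash
mkdir -p pics
cat > h.py <<'E'
import numpy as np, cv2
from station import ctrl, vision
def ray(name,u,v,z):
    c=vision.calibration(name);R=cv2.Rodrigues(np.array(c["rvec"],float))[0];t=np.array(c["tvec"],float).ravel()
    d=R.T@np.array([(u-c["cx"])/c["fx"],(v-c["cy"])/c["fy"],1.]);o=-R.T@t
    return o+d*(z-o[2])/d[2]
def cloud(name,dep):
    c=vision.calibration(name);R=cv2.Rodrigues(np.array(c["rvec"],float))[0];t=np.array(c["tvec"],float).ravel()
    v,u=np.mgrid[:dep.shape[0],:dep.shape[1]]
    p=np.stack([(u-c["cx"])/c["fx"]*dep,(v-c["cy"])/c["fy"]*dep,dep],-1)
    return (p-t)@R
E
python3 - <<'E'
from h import *
for n in("top","scene"):
    im,d=vision.get_image(n); cv2.imwrite(f"pics/{n}0.png",im[...,::-1]); np.save(n+"0.npy",d)
    c=vision.calibration(n);print(n,c)
im=cv2.imread("pics/top0.png");cv2.imwrite("pics/both0.png",np.vstack([im,cv2.imread("pics/scene0.png")])[:])
a=cv2.hconcat([im,cv2.imread("pics/scene0.png")]);cv2.imwrite("pics/both0.png",cv2.resize(a,(800,300)))
o=ctrl.get_obs();print(o["tool_pos"],o["tool_rot"],ctrl.tcp_to_tips,o["opening"],o["t"])
E
```

```text
top {'fx': 366.44525832478377, 'fy': 366.44525832478377, 'cx': 258.4650315092478, 'cy': 190.83261944940446, 'rvec': array([ 2.10274305, -2.10587359,  0.2424181 ]), 'tvec': array([0.09780459, 0.5834836 , 0.72098007])}
scene {'fx': 457.57464428593175, 'fy': 457.57464428593175, 'cx': 257.48817602591356, 'cy': 196.55170622856696, 'rvec': array([ 1.92449241,  1.10270791, -0.61642544]), 'tvec': array([-0.35368256, -0.18534527,  1.3569127 ])}
[ 0.26479657 -0.56555045  0.25217595] [-3.06478599e+00 -6.81755915e-01  2.89681889e-04] 0.022 0.08532837985163888 0.1
```

View pics/top0.png

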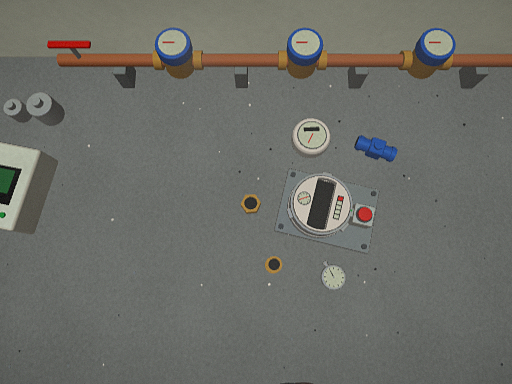

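View pics/scene0.png

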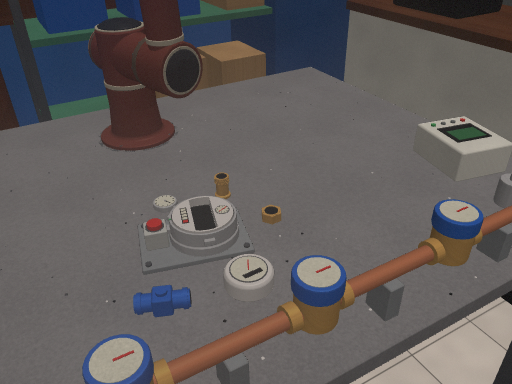

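The top view shows the socket at about (320,205), its black slot running nearly vertically in the image, and the plunger at (365,214). The scene view shows the same layout. Bystanders surround it at 60 px or more. Next I measure.

Run:
```python
from h import *
im=cv2.imread("pics/top0.png");d=np.load("top0.npy");P=cloud("top",d)
hsv=cv2.cvtColor(im,cv2.COLOR_BGR2HSV)
v,u=np.mgrid[:384,:512]
box=(u>275)&(u<385)&(v>165)&(v<250)
red=((hsv[...,0]<8)|(hsv[...,0]>172))&(hsv[...,1]>130)&(hsv[...,2]>110)&box&(u>353)
print("red n",red.sum()); pr=ray("top",u[red].mean(),v[red].mean(),.062); print("plunger",pr, "depth",np.median(P[red],0))
# register top via depth
m=box&(P[...,2]>.057)&(P[...,2]<.072)&(u<352)
c,r=cv2.minEnclosingCircle(np.argwhere(m)[:,::-1].astype(np.float32)); print("circ px",c,r,"->",ray("top",*c,.064), "z",np.median(P[m],0))
dk=(box&(hsv[...,2]<70)&(np.hypot(u-c[0],v-c[1])<30)).astype(np.uint8)
n,l,s,ce=cv2.connectedComponentsWithStats(dk);k=1+s[1:,4].argmax()
pts=np.argwhere(l==k)[:,::-1].astype(np.float32)
print("slot px",s[k],"z",np.median(P[...,2][l==k]))
for z in(.045,.065):
    w=np.array([ray("top",*p,z)[:2] for p in pts]); rc=cv2.minAreaRect((w*1000).astype(np.float32)); 
    b=cv2.boxPoints(rc);e=max((b[1]-b[0],b[2]-b[1]),key=np.linalg.norm);print(z,rc,"mean",w.mean(0),"axis deg",np.degrees(np.arctan2(e[1],e[0])))
a=ray("top",*c,.064)
f=pr-a;print("dist",np.hypot(f[0],f[1]),"dir to plunger deg",np.degrees(np.arctan2(f[1],f[0])))
# bystanders
hm=((P[...,2]>.008)&(P[...,2]<.12)&(d>0)&(u>230)&(u<410)&(v>105)&(v<300)).astype(np.uint8)
n,l,s,ce=cv2.connectedComponentsWithStats(hm)
for k in range(1,n):
    if s[k,4]>30: q=P[l==k];print(ce[k].round(),s[k,4],np.percentile(q,[1,99],axis=0).round(3).tolist())
cr=cv2.resize(im[150:265,265:395],None,fx=5,fy=5,interpolation=cv2.INTER_CUBIC);cv2.imwrite("pics/crop1.png",cr)
print(cv2.Rodrigues(np.array(ctrl.get_obs()["tool_rot"]))[0].round(3))
```

```text
red n 148
plunger [ 0.53430643 -0.12917212  0.062     ] depth [ 0.53367399 -0.12915826  0.06259449]
circ px (320.99114990234375, 203.3274383544922) 31.444965362548828 -> [ 0.5565012 -0.036607   0.064    ] z [ 0.55673155 -0.03709162  0.06549938]
slot px [307 179  28  50 840] z 0.04651522131157784
0.045 ((558.555419921875, -38.692867279052734), (38.76118087768555, 107.43041229248047), 74.35398864746094) mean [ 0.55819479 -0.0383311 ] axis deg -15.646014
0.065 ((554.735107421875, -35.15751266479492), (37.77685546875, 104.70223236083984), 74.35397338867188) mean [ 0.55438362 -0.03480494] axis deg -15.646018
dist 0.09518881539020252 dir to plunger deg -103.48352698083099
[310. 137.] 1240 [[0.678, -0.066, 0.011], [0.761, 0.019, 0.045]]
[375. 148.] 676 [[0.667, -0.217, 0.01], [0.721, -0.13, 0.047]]
[327. 210.] 6200 [[0.465, -0.167, 0.01], [0.638, 0.051, 0.069]]
[250. 203.] 286 [[0.547, 0.095, 0.01], [0.586, 0.136, 0.025]]
[274. 264.] 212 [[0.416, 0.05, 0.05], [0.446, 0.081, 0.057]]
[333. 276.] 513 [[0.38, -0.09, 0.009], [0.435, -0.04, 0.019]]
[[ 0.906  0.424 -0.001]
 [ 0.424 -0.906  0.002]
 [ 0.    -0.002 -1.   ]]
```

View pics/crop1.png

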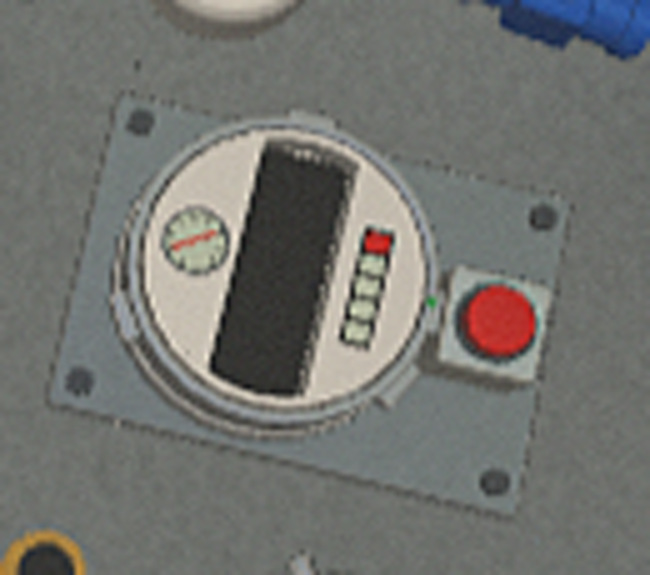

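The axis is at (0.557, -0.037). The plunger lies 95.2 mm from it, as specified, in direction -103.5°. The slot is at -15.6°, so the register stands at about 0.04 rad. The dial on the left confirms the slot's orientation.

I'll use the slot end nearest the robot, tip centre at (0.524, -0.028), with tool y along the slot. I start with the traverse at height, closing the gripper on the way.

Request:
jog_arm --pt "0 0 0 2.4 -2.0 0 0" --pt "0 0 0 2.4 -2.0 0 0" --pt "0 0 0 2.4 -2.0 0 0" --pt "0 0 0 2.4 -2.0 0 0" --pt "0 0 0 2.4 -2.0 0 0" --pt "0 0 0 2.4 -2.0 0 0" --pt "0 0 0 2.4 -2.0 0 0" --pt "0 0 0 2.4 -2.0 0 0" --pt "0 0 0 2.4 -2.0 0 0" --pt "0 0 0 2.4 -2.0 0 0" --pt "0 0 0 2.4 -2.0 0 0" --pt "0 0 0 2.4 -2.0 0 0"

```text
t: 1.1
tool_pos: [0.4242, -0.225, 0.2529]
tool_rot: [-3.066, -0.682, 0.0]
contact_force: [0.7, -0.8, 0.6]
opening: -0.0003
```

Request:
jog_arm --pt "0 0 0 2.5 -1.97 0 0" --pt "0 0 0 2.5 -1.97 0 0" --pt "0 0 0 2.5 -1.97 0 0" --pt "0 0 0 2.5 -1.97 0 0" --pt "0 0 0 2.5 -1.97 0 0" --pt "0 0 0 2.5 -1.97 0 0" --pt "0 0 0 2.5 -1.97 0 0" --pt "0 0 0 0 0 0 0" --pt "0 0 0 0 0 0 0"

```text
t: 1.85
tool_pos: [0.5241, -0.0261, 0.2527]
tool_rot: [-3.065, -0.687, 0.002]
contact_force: [-0.4, -0.4, -0.7]
opening: -0.0
```

Request:
jog_arm --pt "0 0 -0.1075 0 0 0 0" --pt "0 0 -0.1075 0 0 0 0" --pt "0 0 -0.1075 0 0 0 0" --pt "0 0 -0.1075 0 0 0 0" --pt "0 0 -0.1075 0 0 0 0" --pt "0 0 -0.1075 0 0 0 0" --pt "0 0 -0.1075 0 0 0 0" --pt "0 0 -0.1075 0 0 0 0" --pt "0 0 0 0 0 0 0" --pt "0 0 0 0 0 0 0"

```text
t: 2.68
tool_pos: [0.5237, -0.0284, 0.2531]
tool_rot: [-2.507, -1.893, 0.001]
contact_force: [-0.1, 0.5, 0.3]
opening: -0.0002
```

On target, with yaw 74°. I descend to just above the register and check from there.

Request:
jog_arm --pt "0 0 0 0 0 3 0" --pt "0 0 0 0 0 3 0" --pt "0 0 0 0 0 3 0" --pt "0 0 0 0 0 3 0" --pt "0 0 0 0 0 2.5 0" --pt "0 0 0 0 0 0.5 0" --pt "0 0 0 0 0 0 0" --pt "0 0 0 0 0 0 0"

```text
t: 3.35
tool_pos: [0.5247, -0.0279, 0.1044]
tool_rot: [2.504, 1.896, 0.001]
contact_force: [0.1, -0.2, 0.9]
opening: -0.0001
```

Run:
```python
from h import *
a,_=vision.get_image("scene");b,_=vision.get_image("top")
f=lambda i:cv2.resize(i[...,::-1],(400,400),interpolation=cv2.INTER_CUBIC)
cv2.imwrite("pics/c2.png",cv2.hconcat([f(a[150:280,130:260]),f(b[145:265,265:385])]))
print(ctrl.get_obs()["tool_pos"])
```

```text
[ 0.52574218 -0.02793116  0.10584474]
```

View pics/c2.png

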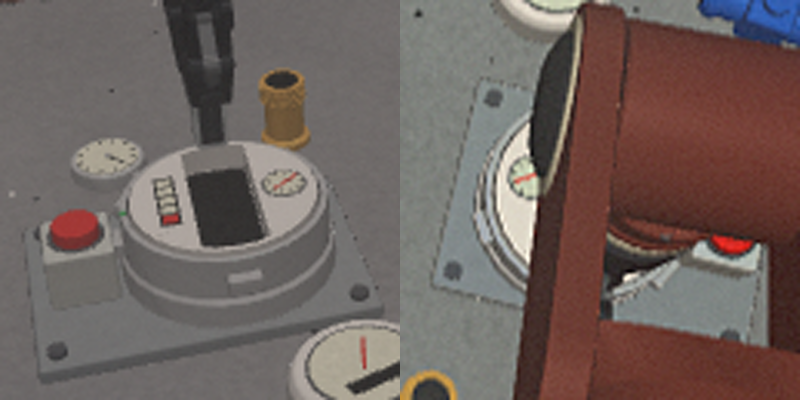

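The scene crop shows the closed tip at (210,145), above the slot's robot-side end and centred across its width. I go in now.

Request:
jog_arm --pt "0 0 0 0 0 1 0" --pt "0 0 0 0 0 1 0" --pt "0 0 0 0 0 0.8 0" --pt "0 0 0 0 0 0.4 0" --pt "0 0 0 0 0 0 0" --pt "0 0 0 0 0 0 0" --pt "0 0 0 0 0 0 0"

```text
t: 4.03
tool_pos: [0.5242, -0.0275, 0.0714]
tool_rot: [2.503, 1.899, 0.0]
contact_force: [0.2, -0.2, 0.1]
opening: 0.0002
```

Request:
jog_arm --pt "0 0 0 0.3 0 0 0" --pt "0 0 0 0.3 0 0 0" --pt "0 0 0 0.3 0 0 0" --pt "0 0 0 0.1 0 0 0" --pt "0 0 0 0 0 0 0" --pt "0 0 0 0 0 0 0"

```text
t: 4.53
tool_pos: [0.5268, -0.0177, 0.0714]
tool_rot: [2.503, 1.899, 0.0]
contact_force: [0.1, -0.0, -0.6]
opening: 0.0001
```

Request:
jog_arm --pt "0 0 0.11 0.368 0.13 0 0" --pt "0 0 0.11 0.368 0.13 0 0" --pt "0 0 0.11 0.368 0.13 0 0" --pt "0 0 0.11 0.368 0.13 0 0" --pt "0 0 0.11 0.368 0.13 0 0" --pt "0 0 0.11 0.368 0.13 0 0" --pt "0 0 0.11 0.368 0.13 0 0" --pt "0 0 0.11 0.368 0.13 0 0" --pt "0 0 0 0 0 0 0" --pt "0 0 0 0 0 0 0"

```text
t: 5.37
tool_pos: [0.552, -0.0015, 0.0711]
tool_rot: [-3.072, -0.656, 0.001]
contact_force: [-0.4, -0.1, -0.5]
opening: 0.0002
```

Request:
jog_arm --pt "0 0 0.11 0.368 0.13 0 0" --pt "0 0 0.11 0.368 0.13 0 0" --pt "0 0 0.11 0.368 0.13 0 0" --pt "0 0 0.11 0.368 0.13 0 0" --pt "0 0 0.11 0.368 0.13 0 0" --pt "0 0 0.11 0.368 0.13 0 0" --pt "0 0 0 0 0 0 0" --pt "0 0 0 0 0 0 0"

```text
t: 6.03
tool_pos: [0.5746, -0.006, 0.0711]
tool_rot: [3.119, -0.373, -0.0]
contact_force: [-1.2, 0.3, -0.6]
opening: 0.0001
```

Run:
```python
from h import *
a,_=vision.get_image("scene")
cv2.imwrite("pics/c3.png",cv2.resize(a[150:280,130:260][...,::-1],(500,500),interpolation=cv2.INTER_CUBIC))
o=ctrl.get_obs();print(o["tool_pos"],o["contact_force"],o["wrist_torque"],o["q"])
```

```text
[ 0.57459748 -0.00604188  0.07123036] [-0.78038478  0.39371424  0.03136821] [ 0.0019576   0.12752355 -0.02220743] [-1.39925947e-01  1.17040761e-01  1.86735165e+00 -1.85941979e-04
  1.15712235e+00  1.66942116e+00]
```

View pics/c3.png

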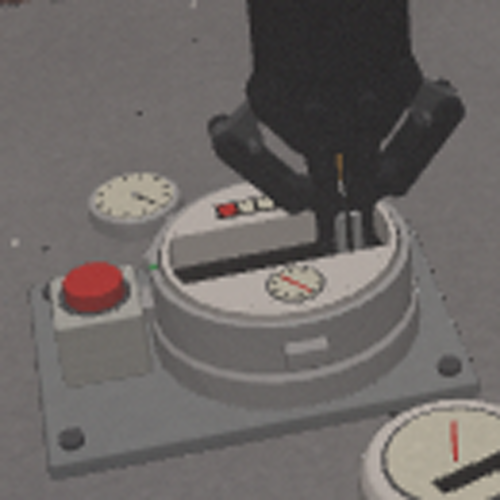

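The slot now points roughly at the plunger, with the tip still in it. I press on along tool +x until the stop's force builds up.

Request:
jog_arm --pt "0 0 0 0.15 0 0 0" --pt "0 0 0 0.15 0 0 0" --pt "0 0 0 0 0 0 0" --pt "0 0 0 0 0 0 0"

```text
t: 6.42
tool_pos: [0.5757, -0.0068, 0.0711]
tool_rot: [3.118, -0.376, -0.009]
contact_force: [-7.8, -0.3, 4.8]
opening: -0.0001
```

Request:
jog_arm --pt "0 0 0 0.15 0 0 0" --pt "0 0 0 0.15 0 0 0" --pt "0 0 0 0 0 0 0" --pt "0 0 0 0 0 0 0" --pt "0 0 0 0 0 0 0"

```text
t: 6.83
tool_pos: [0.576, -0.0068, 0.0711]
tool_rot: [3.118, -0.376, -0.021]
contact_force: [-20.0, 2.6, 13.8]
opening: 0.0005
```

It is at the hard stop: 20 N and only 0.3 mm of further motion. I back off and lift out.

Request:
jog_arm --pt "0 0 0 -0.4 0 0 0" --pt "0 0 0 -0.4 0 0 0" --pt "0 0 0 -0.4 0 0 0" --pt "0 0 0 -0.3 0 0 0" --pt "0 0 0 0 0 -1 0" --pt "0 0 0 0 0 -2.5 0" --pt "0 0 0 0 0 -2.5 0" --pt "0 0 0 0 0 -2 0" --pt "0 0 0 0 0 0 0" --pt "0 0 0 0 0 0 0" --pt "0 0 0 0 0 0 0"

```text
t: 7.75
tool_pos: [0.5657, -0.0038, 0.1509]
tool_rot: [3.119, -0.379, -0.001]
contact_force: [-0.1, 0.4, -0.4]
opening: 0.0003
```

Run:
```python
from h import *
a,d=vision.get_image("scene");cv2.imwrite("pics/c4f.png",a[...,::-1])
cv2.imwrite("pics/c4.png",cv2.resize(a[170:280,130:260][...,::-1],(650,550),interpolation=cv2.INTER_CUBIC))
hsv=cv2.cvtColor(a,cv2.COLOR_RGB2HSV);v,u=np.mgrid[:384,:512]
red=((hsv[...,0]<8)|(hsv[...,0]>172))&(hsv[...,1]>130)&(u>142)&(u<168)&(v>212)&(v<235)
P=cloud("scene",d);t=red&(P[...,2]>.0585);print("plunger depth top",P[t].mean(0),t.sum())
o=ctrl.get_obs();R=cv2.Rodrigues(np.array(o["tool_rot"]))[0];print(o["tool_pos"],R.round(3).tolist(),o["contact_force"])
print("shift cm",(R.T@(np.array([.534,-.129,.100])-o["tool_pos"])*100).round(2))
```

```text
plunger depth top [ 0.53708333 -0.12850293  0.06225428] 126
[ 0.56526934 -0.00369913  0.15004549] [[0.971, -0.24, -0.002], [-0.24, -0.971, 0.0], [-0.002, 0.0, -1.0]] [-0.33148888 -0.41377427 -0.61284242]
shift cm [-0.02 12.91  5.01]
```

View pics/c4.png

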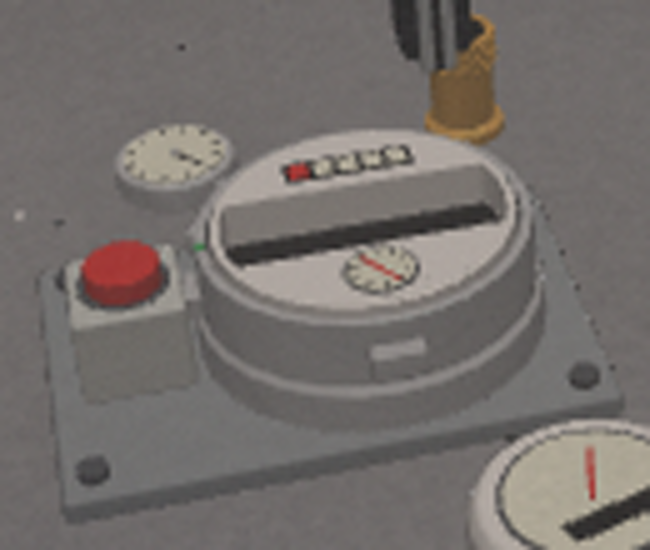

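The slot at (225..505, 245..190) points at the plunger at (122,270). I'll verify the angle numerically while moving over the plunger.

Request:
jog_arm --pt "0 0 0 0 2.6 0 0" --pt "0 0 0 0 2.6 0 0" --pt "0 0 0 0 2.6 0 0" --pt "0 0 0 0 2.6 0 0" --pt "0 0 0 0 2.5 0 0" --pt "0 0 0 0 0 3 0" --pt "0 0 0 0 0 2 0" --pt "0 0 0 0 0 0 0" --pt "0 0 0 0 0 0 0"

```text
t: 8.55
tool_pos: [0.5332, -0.1284, 0.0986]
tool_rot: [-3.117, 0.38, 0.009]
contact_force: [-0.2, 0.3, 0.2]
opening: 0.0001
```

Run:
```python
from h import *
p=ray("scene",130+240/5,170+265/5,.065);q=ray("scene",130+500/5,170+219/5,.065);e=p-q
print(p,q,"slot edge dir",np.degrees(np.arctan2(e[1],e[0])))
a,d=vision.get_image("scene")
cv2.imwrite("pics/c5.png",cv2.resize(a[170:280,130:260][...,::-1],(650,550),interpolation=cv2.INTER_CUBIC))
o=ctrl.get_obs();print(o["tool_pos"],o["contact_force"])
```

```text
[ 0.5645835  -0.08974163  0.065     ] [0.58904801 0.00901017 0.065     ] slot edge dir -103.91416131318704
[ 0.53455184 -0.12869169  0.10055812] [-0.16807981  0.2936781   1.02131058]
```

View pics/c5.png

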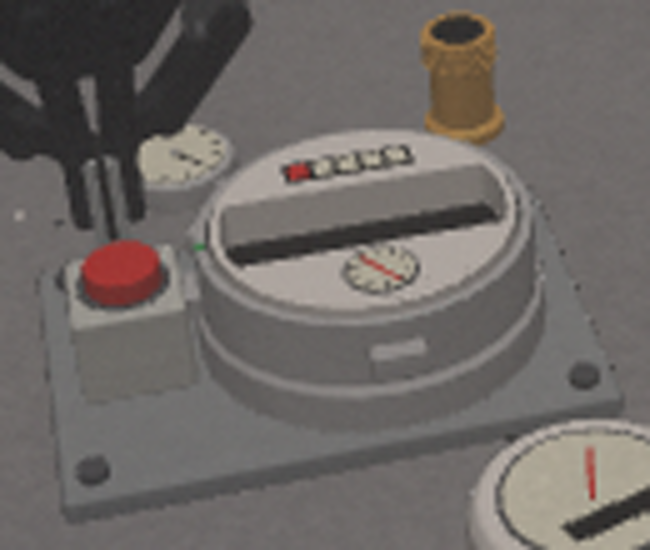

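The slot edge is at -103.9°, against -103.5° to the plunger, so the register is locked. The tip hangs centred above the button. I press now.

Request:
jog_arm --pt "0 0 0 0 0 0.8 0" --pt "0 0 0 0 0 0.6 0" --pt "0 0 0 0 0 0.4 0" --pt "0 0 0 0 0 0.3 0" --pt "0 0 0 0 0 0.3 0" --pt "0 0 0 0 0 0 0" --pt "0 0 0 0 0 0 0" --pt "0 0 0 0 0 0 0"

```text
t: 9.27
tool_pos: [0.535, -0.129, 0.0772]
tool_rot: [3.119, -0.379, -0.0]
contact_force: [0.6, -0.4, -0.6]
opening: -0.0001
```

Request:
jog_arm --pt "0 0 0 0 0 0.15 0" --pt "0 0 0 0 0 0.1 0" --pt "0 0 0 0 0 0 0" --pt "0 0 0 0 0 0 0"

```text
t: 9.6
tool_pos: [0.5351, -0.1291, 0.076]
tool_rot: [-3.119, 0.379, 0.001]
contact_force: [-5.2, 1.9, 8.0]
opening: 0.0004
```

Request:
jog_arm --pt "0 0 0 0 0 0.1 0" --pt "0 0 0 0 0 0.1 0" --pt "0 0 0 0 0 0 0" --pt "0 0 0 0 0 0 0" --pt "0 0 0 0 0 0 0"

```text
t: 10.02
tool_pos: [0.5352, -0.1291, 0.0759]
tool_rot: [-3.119, 0.379, 0.003]
contact_force: [-9.5, 3.9, 18.1]
opening: -0.0
```

It is at its stop: 18 N with the tips at 0.054 m. I lift clear and check.

Request:
jog_arm --pt "0 0 0 0 0 -0.5 0" --pt "0 0 0 0 0 -1.5 0" --pt "0 0 0 0 0 -3 0" --pt "0 0 0 0 0 -3 0" --pt "0 0 0 0 0 -3 0" --pt "0 0 0 0 0 -2 0" --pt "0 0 0 0 0 0 0" --pt "0 0 0 0 0 0 0" --pt "0 0 0 0 0 0 0"

```text
t: 10.77
tool_pos: [0.5344, -0.1288, 0.2013]
tool_rot: [-3.118, 0.38, 0.003]
contact_force: [0.1, -0.9, 0.1]
opening: 0.0001
```

Run:
```python
from h import *
a,d=vision.get_image("scene");P=cloud("scene",d)
hsv=cv2.cvtColor(a,cv2.COLOR_RGB2HSV);v,u=np.mgrid[:384,:512]
red=((hsv[...,0]<8)|(hsv[...,0]>172))&(hsv[...,1]>130)&(u>142)&(u<168)&(v>212)&(v<238)
er=cv2.erode(red.astype(np.uint8),np.ones((3,3)))>0
print("plunger z",np.median(P[er],0),np.percentile(P[er][:,2],80),er.sum())
b=cv2.imread("pics/scene0.png")[...,::-1]
df=cv2.absdiff(a,b).max(-1)
for n,x0,y0,x1,y1 in[("spare",220,250,280,300),("valve",130,280,195,320),("nut",258,203,285,225),("tail",210,170,235,200),("watch",150,190,180,212)]:print(n,(df[y0:y1,x0:x1]>50).sum())
cv2.imwrite("pics/c6.png",cv2.resize(a[160:325,120:290][...,::-1],(680,580),interpolation=cv2.INTER_CUBIC))
o=ctrl.get_obs();print(o["tool_pos"],o["contact_force"])
```

```text
plunger z [ 0.53600947 -0.12839637  0.0547171 ] 0.055456336125933335 60
spare 0
valve 0
nut 0
tail 2
watch 0
[ 0.53405775 -0.12867456  0.2005629 ] [ 0.33013503  0.04383607 -0.26376497]
```

View pics/c6.png

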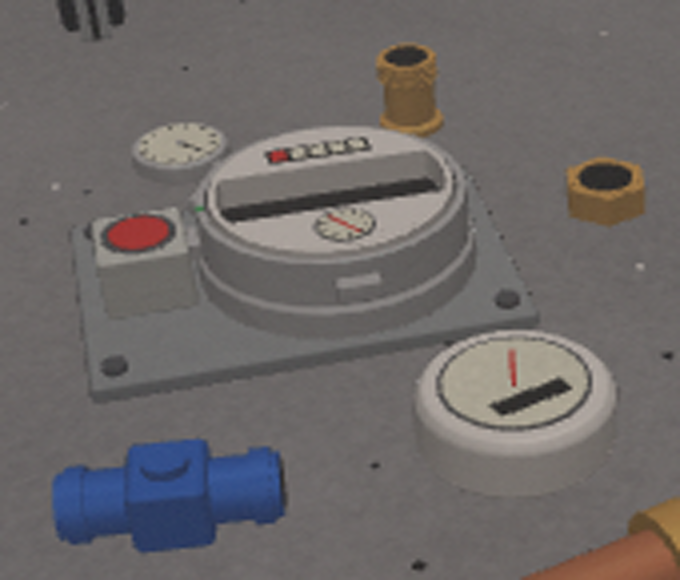

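The plunger at (138,232) is flush, at z 0.0547. The slot is still locked, the bystanders have not moved, and the gripper is clear.

```bash
python3 -c "
from station import ctrl;print(ctrl.finish_job())"
```

```text
the job is handed in; nothing more can be done
None
```

The register is locked with its slot pointing at the red plunger, and the plunger is pressed fully down. I handed the job in at about 11 s on the robot's clock. I put the closed fingertips in the slot's robot-side end, turned the register clockwise to its stop, lifted out and then pressed the plunger.

- **Register:** the hard stop gave 20 N with almost no further motion. The slot edge measured -103.9°, against -103.5° from the axis to the plunger.
- **Plunger:** it stopped under 18 N with the tips at about 54 mm. Afterwards the depth image put its top at 54.7 mm, where 54 mm is fully down.
- **Loose things:** the before and after pictures show no movement of any of the five.
- **Arm:** the gripper was clear of everything, with no contact force, when I handed in.

No check failed or disagreed with another. `finish_job` reports no verdict, so success is judged only from these measurements.

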